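# Set out the windowsill tea corner

### The job

Set out the tea corner on the windowsill: lay the bamboo spoon flat on the sill with its middle midway between the two cork mats, square across the line joining them and with its bowl end towards the bottle and flowerpot side, stand the yellow cup upright in the middle of the mat that has the bottle just behind it, and on the mat that has the flowerpot just behind it build a neat, centred tower of the three tins, the largest at the bottom and the smallest on top. Set each thing down rather than dropping it, and leave the bottle, the flowerpot and the honey jar standing where they are.

Things in the scene. Friction and masses are not known exactly. Their poses are not given: they have to be found in the camera images.
- tin_large_mid (a point): round plain metal tin with its press lid on (lid stays shut), the largest of the three: a plain upright cylinder 66 mm across and 50 mm high, 0.05 to 0.25 kg, flat on top and below. This point is its centre, half-way up (25 mm above its underside); z up. Starts standing on the sill
- tin_medium_mid (a point): round plain metal tin with its press lid on (lid stays shut), the middle one of the three: a plain upright cylinder 56 mm across and 42 mm high, 0.05 to 0.25 kg, flat on top and below. This point is its centre, half-way up (21 mm above its underside); z up. Starts standing on the sill
- tin_small_mid (a point): round plain metal tin with its press lid on (lid stays shut), the smallest of the three: a plain upright cylinder 46 mm across and 36 mm high, 0.05 to 0.25 kg, flat on top and below. This point is its centre, half-way up (18 mm above its underside); z up. Starts standing on the sill
- cup_mid (a point): yellow ceramic cup without a handle, 64 mm across and 70 mm high, straight-sided above 25 mm, narrowing to a 46 mm foot, wall 4 mm, about 0.17 kg, starting upright on the sill. This point is on its axis, half-way up (35 mm above its foot); z up
- spoon_mid (a point): bamboo spoon lying flat on the sill, 150 mm long, 30 g: a straight handle 13 mm wide and 9 mm thick, and a round bowl 38 mm across and 11 mm high at one end. This point is the middle of its length, on the handle, half-way up it (4.5 mm above the sill); x points along the spoon towards the bowl, z up. The balance point is about 9 mm from it towards the bowl
- mat_tins: round cork mat 92 mm across and 5 mm thick, fixed to the sill: the one with the flowerpot behind it (beyond it as seen from the robot), for the tins. Origin at the centre of its underside, on the sill (its top is 5 mm higher); z up; x points roughly away from the robot, square to the line joining the two mats; the mats' centres are 240 mm apart along its y axis (either may be the left one)
- mat_cup: round cork mat like the other, the one with the bottle behind it, for the cup. Origin at the centre of its underside; z up; x as for the other mat
- bottle: clear glass bottle with a wire swing stopper, 68 mm across and 230 mm high, standing about 130 mm behind the centre of the cup's mat; not to be moved. Origin at the centre of its foot; z up
- pot: small terracotta flowerpot with a green succulent, 88 mm across and about 115 mm high, standing about 130 mm behind the centre of the tins' mat; not to be moved. Origin at the centre of its foot; z up
- jar: amber honey jar with a steel lid, 62 mm across and 85 mm high, standing off to the left (+y); not to be moved. Origin at the centre of its foot; z up
Not all that is in view belongs to the job. What is shaped like the part that bears tin_medium_mid but blue, green or turquoise is not meant.

How it is judged:
By the outcome, as a careful person would: the job done as asked, in the order asked, and still so for the second after the job is handed in, with the robot touching nothing.
It also fails if it takes over 131 s, if anything falls off the work surface, if the arm or the gripper's body presses on something with over 40 N, if the wrist force passes 120 N, or if a joint passes its speed limit or range.

### The arm

A 6-joint arm with a two-finger parallel gripper is mounted at the origin on the work surface. World frame = base frame: x ahead of the robot, y to its left, z up, the work surface at z = 0. Lengths are in m, angles in rad, forces in N, time in s.
With the tool pointing down it reaches from about 0.375 to 0.9 m from the base axis. Payload 3.1 kg.
Tool frame: the origin (TCP) lies midway between the tips of the shut fingers; the grasp point (between the pads) lies 19 mm behind it; x points along the fingers, y is the direction in which the jaws open and shut, and the axes are right-handed (so a half turn about x gives the same grasp; the last joint's range is limited). The gripper opens to 87 mm and grips with 3 to 60 N. Pads are 19 mm wide; open, the fingers measure 117 mm over their backs; the gripper's body (75 mm by 190 mm) begins 51 mm behind the grasp point.
Start: joints at [1.135, 0.527, 1.433, -0, 1.181, -0.178], TCP at [0.159, 0.604, 0.223] pointing down, gripper open.
Joint ranges: [-3.08, 3.08], [-0.75, 2.2], [0.22, 2.44], [-1.43, 4.57], [0, 2.65], [-2.85, 2.85]. Speed limits (rad/s): [2.79, 2.79, 3.14, 3.14, 3.14, 3.14].

### API

Orientations are given as a unit quaternion [x, y, z, w].
In Python, from rig import get_obs, imaging, robot gives the robot as it stands.
- The arm moves only by the shell command python3 -m inch 'ROWS' [FORCE]. ROWS is JSON, a list of rows, each a list of 3 entries, a list of its own where there are three numbers: the finger opening in mm, from 0 to 87, then the shift along the tool's x, y, z in mm, then the turn, a rotation vector about the tool's x, y, z in degrees. In form: [[grip, [dx, dy, dz], [wx, wy, wz]], ...]. A call has 1 to 12 rows; each row shifts and turns the pose as measured when the row begins, along the tool's axes as they then stand; what a row does not reach is not made up. A row lasts 1/8 s, in which the tool goes at most 62.5 mm and 10.7 degrees, less where a joint would pass 70% of its speed; a pose out of reach is approached as far as the arm can. A call with a gripper value outside its range is refused whole. The fingers move at their own pace and stop on an object; FORCE is the grip in N (left out, the last holds). Time passes only in rows, so rows that do not move let the fingers close. It gives the time, the measured TCP pose, the force and the opening at its end, in the units of the state.
- get_obs(): the state, without advancing time (a new reading comes with each control period).
- imaging.camera(name): name is "side" or "top"; returns the picture (420x560x3 uint8, red, green, blue); there is no depth.
- imaging.camera_params(name): a dict with "camera_matrix" (3x3 intrinsics, pixels), "xyz" and "rotation" of the camera in the world. Camera axes: x right, y down, z forward; pixel columns grow to the right and rows downward; lengths in m; the calibration is good to about 2 mm. A picture is of the moment at which its call begins. camera_params takes no time and is no camera call.
- robot.hand_in(): hands the job in, once; it reports no verdict.
Trained networks look in the newest picture that a camera, given by its name, has taken for a name from the list of things; names that differ only in an ending like _2 or _b are one class to them, and where a whole thing is asked for, a point or a joint stands for the part that bears it (a point fixed in the world has none). Each returns a list of dicts, best first, with "confidence" (0 to 1); they miss things now and then, are a little off and sometimes report something else, mostly with a low value. They report only what shows in the picture. A call takes as long as a camera call. They do not tell look-alikes from the thing itself.
- imaging.cut_out(camera, target): "pixels" (420x560 bool, what is visible of it) and "box" ([centre column, centre row, width, height] in pixels, round what is visible of it).
- imaging.tip_of(camera, target): "pixel" ([column, row] in pixels: a listed point, or the origin of a listed thing).
The state is a dict: "time": time; "q": joint angles; "joint_velocities": joint speeds; "joint_torque": joint torques, N m; "position": TCP position; "tool_rot": TCP orientation; "ft_force": force on the tool from outside, world axes, zero at the start; "moment": the same for the moment, N m; "grip_width": finger opening in m.
Only numpy, scipy, OpenCV 4.12 (cv2) and the standard library are available. Lean on these libraries where they do the work, as an engineer would, in place of code of your own. Each camera call takes 0.05 s, during which the arm holds its last target. There are 200 camera calls.

## Working session

There is one attempt and no reset: what is moved stays moved. The work goes in short steps, Python scripts to look and compute and a shell command to move; the robot and the scene stay as the last step left them, time stands still between calls to the robot, and variables do not carry over. Pictures are saved under pics/ and viewed, about 12 in all and at most 16, crops included, and the job is handed in when it is done.

```bash
ls; mkdir -p pics; cat > h.py <<'E'
import numpy as np, cv2
from rig import get_obs, imaging, robot
from scipy.spatial.transform import Rotation as R
def snap(cam,name=None):
    im=imaging.camera(cam)
    if name: cv2.imwrite('pics/'+name,im[:,:,::-1])
    return im
def cam(c):
    p=imaging.camera_params(c); r=np.array(p['rotation'],float)
    r=r if r.shape==(3,3) else R.from_quat(r).as_matrix()
    return np.array(p['camera_matrix']),np.array(p['xyz']),r
def ray(c,px,z):
    K,o,r=cam(c); d=r@np.linalg.solve(K,[px[0],px[1],1]); return o+d*(z-o[2])/d[2]
def proj(c,P):
    K,o,r=cam(c); v=K@(r.T@(np.array(P)-o)); return v[:2]/v[2]
E
python3 - <<'E'
from h import *
for c in ('side','top'):
    snap(c,c+'0.png'); K,o,r=cam(c); print(c,K.round(1).tolist(),o,r.round(3).tolist())
Z=dict(tin_large_mid=.025,tin_medium_mid=.021,tin_small_mid=.018,cup_mid=.035,spoon_mid=.0045,mat_tins=0,mat_cup=0,bottle=0,pot=0,jar=0)
for n,z in Z.items():
    for c in ('top','side'):
        for d in imaging.tip_of(c,n)[:3]:
            print(n,c,round(d['confidence'],2),np.round(d['pixel'],1),ray(c,d['pixel'],z).round(4)[:2])
o=get_obs();print(o['time'],o['position'],R.from_quat(o['tool_rot']).as_matrix().round(2).tolist())
E
```

```text
pics
side [[526.7, 0.0, 283.5], [0.0, 526.7, 209.8], [0.0, 0.0, 1.0]] [1.47838514 0.67021147 0.84923836] [[-0.571, 0.469, -0.674], [0.821, 0.329, -0.466], [0.003, -0.82, -0.573]]
top [[392.4, 0.0, 280.9], [0.0, 392.4, 212.3], [0.0, 0.0, 1.0]] [0.40422981 0.02367576 0.82022887] [[-0.017, -0.99, 0.142], [-1.0, 0.018, -0.001], [-0.002, -0.142, -0.99]]
tin_large_mid top 0.77 [135.7 220.8] [0.5063 0.32  ]
tin_large_mid side 0.91 [395.5 251.8] [0.4986 0.3266]
tin_medium_mid top 0.84 [219.2 247.4] [0.4493 0.1498]
tin_medium_mid top 0.75 [172.5 279.2] [0.3872 0.2433]
tin_medium_mid top 0.69 [226.5 309.2] [0.3265 0.1347]
tin_medium_mid side 0.97 [343.2 220.2] [0.4523 0.1539]
tin_medium_mid side 0.85 [382.6 219.1] [0.3872 0.2379]
tin_medium_mid side 0.79 [358.3 193.8] [0.3148 0.1257]
tin_small_mid top 0.68 [302.6 253.3] [ 0.4346 -0.0195]
tin_small_mid side 0.77 [294.  199.6] [ 0.442  -0.0112]
cup_mid top 0.87 [360.3 252.3] [ 0.4339 -0.1335]
cup_mid side 0.58 [259.5 182.5] [ 0.4467 -0.1295]
spoon_mid top 0.95 [445.5 227.2] [ 0.484  -0.3197]
spoon_mid side 0.53 [201.2 177.7] [ 0.4886 -0.3222]
mat_tins top 0.77 [226.8 160.9] [0.636  0.1377]
mat_tins top 0.59 [362.5 251.2] [ 0.4374 -0.1452]
mat_tins side 0.89 [299.4 262.8] [0.6438 0.1406]
mat_tins side 0.37 [262.9 182.7] [ 0.3974 -0.1547]
mat_cup top 0.55 [337.9 164.1] [ 0.6246 -0.1011]
mat_cup side 0.56 [230.6 221.7] [ 0.6087 -0.1071]
bottle top 0.91 [336.3 107.8] [ 0.7517 -0.1025]
bottle top 0.21 [219.  250.1] [0.4449 0.1535]
bottle side 0.86 [196.5 249.3] [ 0.7501 -0.1023]
pot top 0.81 [233.8 110.2] [0.7503 0.1226]
pot side 0.85 [265. 284.] [0.7533 0.1163]
jar top 0.65 [125.7 149.5] [0.6654 0.3564]
jar side 0.59 [375.5 306.7] [0.6711 0.3618]
1.1 [0.15868698 0.60449431 0.22257832] [[0.0, 0.25, 0.97], [0.0, 0.97, -0.25], [-1.0, 0.0, 0.0]]
```

View pics/top0.png

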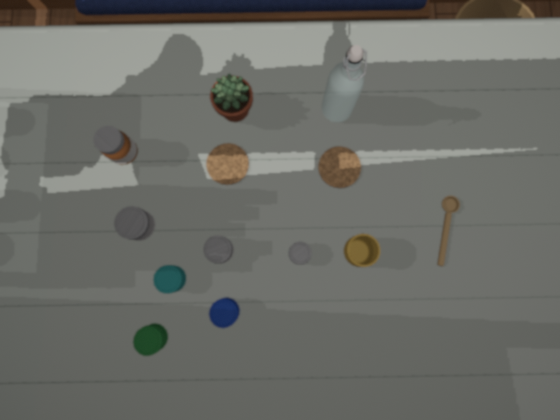

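View pics/side0.png

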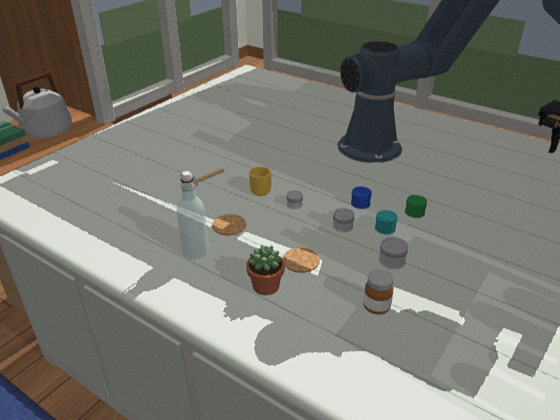

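Top view: grey medium tin at (219,249), with look-alikes turquoise (170,279), blue (224,312) and green (150,340). Large tin (134,223), small tin (300,253), cup (362,251), spoon (446,230) with its bowl at (450,204). The mat with the pot behind it is at (228,164), the mat with the bottle at (340,167). I choose the plain grey tin.

```bash
cat >> h.py <<'E'
from scipy.optimize import least_squares
DIM=dict(tin_large_mid=(.033,.05),tin_medium_mid=(.028,.042),tin_small_mid=(.023,.036),cup_mid=(.032,.07),mat_tins=(.046,.005),mat_cup=(.046,.005))
A=np.linspace(0,2*np.pi,48)
def sil(c,n,x,y,z0):
    r,h=DIM[n]; P=[]
    for z in (0,h): 
        rr=.023 if n=='cup_mid' and z==0 else r
        P+=[proj(c,(x+rr*np.cos(a),y+rr*np.sin(a),z0+z)) for a in A]
    if n=='cup_mid': P+=[proj(c,(x+r*np.cos(a),y+r*np.sin(a),z0+.025)) for a in A]
    P=np.array(P); lo,hi=P.min(0),P.max(0); return np.r_[(lo+hi)/2,hi-lo]
def fit(n,xy,z0=0,cams=('top','side')):
    B={}
    for c in cams:
        best=None
        for d in imaging.cut_out(c,n):
            b=np.array(d['box'],float); s=sil(c,n,*xy,z0)
            if np.hypot(*(b-s)[:2])<15: best=b;break
        if best is not None: B[c]=best
    if not B: return None
    out={}
    for k in list(B)+['both']:
        cs=[k] if k!='both' else list(B)
        out[k]=least_squares(lambda p:np.concatenate([(sil(c,n,*p,z0)-B[c])[:2] for c in cs]),xy).x.round(4)
        if k!='both': out[k]=(out[k],(sil(k,n,*out[k],z0)-B[k])[2:].round(1))
    return out
def spoon(c='top',z=.0045):
    m=imaging.cut_out(c,'spoon_mid')[0]['pixels']; v,u=np.nonzero(m)
    P=np.array([ray(c,(a,b),z)[:2] for a,b in zip(u,v)]); rect=cv2.minAreaRect((P*1000).astype(np.float32))
    m=P.mean(0); ax=np.linalg.svd(P-m,full_matrices=False)[2][0]; t=(P-m)@ax
    if t.max()>-t.min(): ax=-ax;t=-t     # mean is nearer the bowl end -> bowl where |t| is smaller
    ax=ax if abs(t.min())>t.max() else -ax
    t=(P-m)@ax; s=(P-m)@np.array([-ax[1],ax[0]])
    mid=(t.max()+t.min())/2; cen=m+ax*mid+np.array([-ax[1],ax[0]])*np.median(s[abs(t-mid)<.04])
    return cen.round(4),ax.round(3),np.degrees(np.arctan2(ax[1],ax[0])).round(1),np.ptp(t).round(4)
E
python3 - <<'E'
from h import *
im=snap('top');snap('side')
cv2.imwrite('pics/crop1.png',cv2.resize(im[130:350,110:480],None,fx=2.1,fy=2.1,interpolation=cv2.INTER_CUBIC)[:,:,::-1])
for n,xy in dict(tin_large_mid=(.503,.323),tin_medium_mid=(.45,.152),tin_small_mid=(.438,-.015),cup_mid=(.44,-.131),mat_tins=(.64,.139),mat_cup=(.62,-.104)).items(): print(n,fit(n,xy))
print(spoon('top'),spoon('side'))
E
```

```text
Traceback (most recent call last):
  File "h.py", line 38, in fit
    out[k]=least_squares(lambda p:np.concatenate([(sil(c,n,*p,z0)-B[c])[:2] for c in cs]),xy).x.round(4)
           ~~~~~~~~~~~~~^^^^^^^^^^^^^^^^^^^^^^^^^^^^^^^^^^^^^^^^^^^^^^^^^^^^^^^^^^^^^^^^^^^^^
  File "h.py", line 38, in <lambda>
    out[k]=least_squares(lambda p:np.concatenate([(sil(c,n,*p,z0)-B[c])[:2] for c in cs]),xy).x.round(4)
                                                   ~~~^^^^^^^^^^^
  File "h.py", line 23, in sil
    P+=[proj(c,(x+rr*np.cos(a),y+rr*np.sin(a),z0+z)) for a in A]
        ~~~~^^^^^^^^^^^^^^^^^^^^^^^^^^^^^^^^^^^^^^^^
  File "h.py", line 15, in proj
    K,o,r=cam(c); v=K@(r.T@(np.array(P)-o)); return v[:2]/v[2]
          ~~~^^^
  File "h.py", line 9, in cam
    p=imaging.camera_params(c); r=np.array(p['rotation'],float)
ValueError: time passes only in moves, steps and waits
```

View pics/crop1.png

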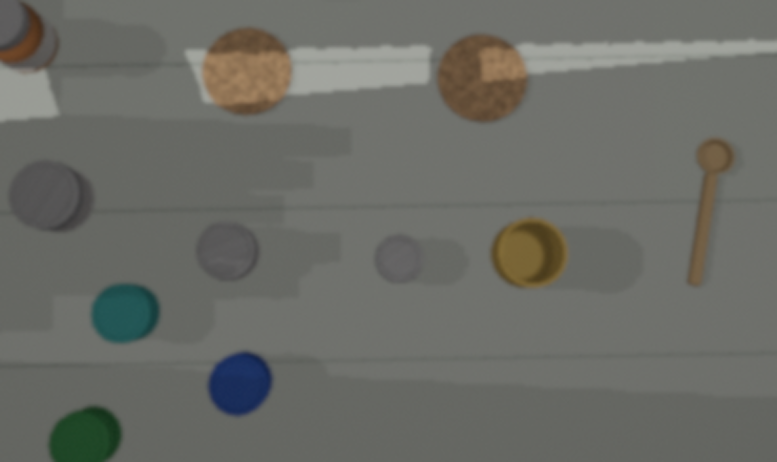

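The crop confirms the three grey tins, with the medium one at crop (228,250), plus the cup, the spoon with its bowl up-image, and the two mats. The error came from too many parameter calls, so I'll cache the calibration.

```bash
sed -i 's/^def cam(c):/from functools import lru_cache\n@lru_cache\ndef cam(c):/' h.py
python3 - <<'E'
from h import *
snap('top');snap('side')
for n,xy in dict(tin_large_mid=(.503,.323),tin_medium_mid=(.45,.152),tin_small_mid=(.438,-.015),cup_mid=(.44,-.131),mat_tins=(.64,.139),mat_cup=(.62,-.104)).items(): print(n,fit(n,xy))
print(spoon('top'),spoon('side'));o=get_obs();print(o['time'])
E
```

```text
tin_large_mid {'top': (array([0.5013, 0.3191]), array([-0.9,  0.5])), 'side': (array([0.52  , 0.3352]), array([1., 1.])), 'both': array([0.505 , 0.3245])}
tin_medium_mid {'side': (array([0.4537, 0.155 ]), array([6.1, 0.5])), 'both': array([0.4537, 0.155 ])}
tin_small_mid {'top': (array([ 0.4342, -0.015 ]), array([ 1.6, -0.3])), 'side': (array([ 0.4414, -0.0153]), array([-0.3,  2.7])), 'both': array([ 0.4356, -0.0158])}
cup_mid {'top': (array([ 0.4334, -0.1293]), array([2.9, 4.1])), 'side': (array([ 0.4574, -0.1114]), array([ 4.2, -4.5])), 'both': array([ 0.4361, -0.1274])}
mat_tins {'top': (array([0.6302, 0.135 ]), array([-1.5, -2.2])), 'both': array([0.6302, 0.135 ])}
mat_cup {'top': (array([ 0.6173, -0.1056]), array([0.9, 0.9])), 'side': (array([ 0.6173, -0.0989]), array([-0.6, -2. ])), 'both': array([ 0.6165, -0.1037])}
(array([ 0.4786, -0.3183]), array([ 0.971, -0.241]), np.float64(-13.9), np.float64(0.1501)) (array([ 0.458 , -0.3129]), array([-0.976,  0.219]), np.float64(167.3), np.float64(0.0938))
2.1
```

```bash
cat >> h.py <<'E'
def blob(im,box,smin=60,hue=(5,28)):
    h=cv2.cvtColor(im,cv2.COLOR_RGB2HSV).astype(int); m=(h[...,0]>=hue[0])&(h[...,0]<=hue[1])&(h[...,1]>smin)
    k=np.zeros_like(m);u,v,w,t=box;k[v-t:v+t,u-w:u+w]=1;m&=k
    n,l,s,c=cv2.connectedComponentsWithStats(m.astype(np.uint8)); i=1+np.argmax(s[1:,4]); return l==i
def pts(c,m,z):
    v,u=np.nonzero(m); return np.array([ray(c,(a,b),z)[:2] for a,b in zip(u,v)])
def spoonc(im,box,z=.0045,c='top',smin=60):
    P=pts(c,blob(im,box,smin),z); m=P.mean(0); ax=np.linalg.svd(P-m,full_matrices=False)[2][0]
    t=(P-m)@ax
    if t.max()>-t.min(): ax=-ax; t=-t
    n=np.array([-ax[1],ax[0]]); s=(P-m)@n; g=(t>t.min()+.01)&(t<t.max()-.055)
    q=np.polyfit(t[g],s[g],1); ax=ax+q[0]*n; ax/=np.linalg.norm(ax); mid=(t.max()+t.min())/2
    return (m+ax*mid+n*q[1]).round(4),np.degrees(np.arctan2(ax[1],ax[0])).round(1),np.ptp(t).round(4)
E
python3 - <<'E'
from h import *
im=snap('top');sd=snap('side')
for b in ((228,164,30,30),(340,167,30,30)):
    P=pts('top',blob(im,b),.0045); print((P.min(0)+P.max(0))/2,P.mean(0),np.ptp(P,axis=0))
for b in ((301,260,30,20),(229,225,28,20)):
    P=pts('side',blob(sd,b),.0045); print('side',P.mean(0),np.ptp(P,axis=0))
for s in (40,60,80): print(spoonc(im,(446,230,30,50),smin=s))
# tins: dark grey/top ellipse hard; print detector boxes for the medium
for d in imaging.cut_out('top','tin_medium_mid'): print(d['confidence'],d['box'])
for n in ('tin_large_mid','tin_medium_mid','tin_small_mid','cup_mid'):
  for c in('top','side'):
    for d in imaging.tip_of(c,n)[:1]: print(n,c,ray(c,d['pixel'],DIM[n][1]/2)[:2].round(4))
E
```

```text
[0.63031086 0.13557432] [0.6290136  0.13611722] [0.08825167 0.08782449]
[ 0.61739283 -0.1026502 ] [ 0.61754052 -0.10299658] [0.08807163 0.08999491]
side [0.64938007 0.13475128] [0.14597066 0.09014424]
side [ 0.62486929 -0.0997036 ] [0.09180829 0.09269056]
(array([ 0.4788, -0.3197]), np.float64(-13.4), np.float64(0.1503))
(array([ 0.4785, -0.3193]), np.float64(-13.0), np.float64(0.1487))
(array([ 0.4783, -0.3192]), np.float64(-13.2), np.float64(0.145))
0.89 [147.7, 339.1, 37.7, 28.0]
0.84 [224.1, 313.9, 35.6, 35.5]
0.79 [218.2, 247.1, 29.7, 30.5]
0.67 [167.6, 279.9, 30.2, 28.5]
tin_large_mid top [0.4957 0.3247]
tin_large_mid side [0.5139 0.328 ]
tin_medium_mid top [0.4461 0.151 ]
tin_medium_mid side [0.2802 0.2816]
tin_small_mid top [ 0.4358 -0.0169]
tin_small_mid side [ 0.446  -0.0151]
cup_mid top [ 0.4421 -0.1291]
cup_mid side [ 0.4406 -0.1264]
```

```bash
cat >> h.py <<'E'
def need(x,y,z,yaw):
    "remaining shift in tool axes (mm), turn (deg, rotvec in tool axes) to TCP x,y,z with tool z heading yaw, pointing down"
    o=get_obs(); M=R.from_quat(o['tool_rot']); a=np.radians(yaw)
    T=R.from_matrix(np.array([[0,-np.sin(a),np.cos(a)],[0,np.cos(a),np.sin(a)],[-1,0,0]]))
    d=M.inv().apply(np.array([x,y,z])-o['position'])*1000
    print('t%.2f'%o['time'],'pos',np.round(o['position'],4),'shift',d.round(1),'turn',np.degrees((M.inv()*T).as_rotvec()).round(2),'grip %.1f'%(o['grip_width']*1000),'F',np.round(o['ft_force'],1))
E
python3 -m inch '[[87,[0,-28,45],[0,0,0]],[87,[0,-28,45],[0,0,0]],[87,[0,-28,45],[0,0,0]],[87,[0,-28,45],[0,0,0]],[87,[0,-28,45],[0,0,0]],[87,[0,-28,45],[0,0,0]],[87,[0,-28,45],[0,0,0]],[87,[0,-28,45],[0,0,0]]]'
python3 -m inch '[[60,[0,-50,16],[0,0,0]],[60,[0,-50,16],[0,0,0]],[60,[0,-50,16],[0,0,0]],[60,[0,-50,16],[0,0,0]],[60,[0,-50,16],[0,0,0]],[60,[0,-50,16],[0,0,0]],[60,[0,-50,16],[0,0,0]],[60,[0,-50,16],[0,0,0]],[60,[0,-50,16],[0,0,0]],[60,[0,-50,16],[0,0,0]],[60,[0,-50,16],[0,0,0]]]'
python3 -c "
from h import *
need(.487,-.3215,.1,-13.2)"
```

```text
time: 3.65
position: [0.4583, 0.2928, 0.2235]
tool_rot: [0.09, 0.7, -0.085, 0.703]
ft_force: [0.6, 0.5, -0.3]
grip_width: 0.0871
time: 5.03
position: [0.4994, -0.3031, 0.2233]
tool_rot: [0.091, 0.695, -0.086, 0.708]
ft_force: [0.6, -0.4, -0.3]
grip_width: 0.06
t5.03 pos [ 0.4994 -0.3031  0.2233] shift [122.9 -22.1  -9.5] turn [-1.12  0.96 -0.53] grip 60.0 F [ 0.6 -0.4 -0.3]
```

```bash

python3 -m inch '[[35,[40,-11,-5],[-1.1,1,-0.5]],[35,[45,-11,-5],[0,0,0]],[35,[45,0,0],[0,0,0]],[35,[30,0,0],[0,0,0]],[35,[0,0,0],[0,0,0]]]'
python3 - <<'E'
from h import *
need(.487,-.3215,.003,-13.2)
im=snap('top'); print(spoonc(im,(446,230,30,50)))
sd=snap('side')
cv2.imwrite('pics/s1.png',np.hstack([cv2.resize(im[170:300,380:510],(390,390)),cv2.resize(sd[110:240,140:270],(390,390))])[:,:,::-1])
E
```

```text
time: 5.65
position: [0.4875, -0.332, 0.0605]
tool_rot: [0.082, 0.7, -0.086, 0.705]
ft_force: [0.1, 0.1, 0.2]
grip_width: 0.0357
t5.65 pos [ 0.4875 -0.332   0.0605] shift [57.4 10.4 -3.4] turn [-0.4   0.43  0.31] grip 35.7 F [0.1 0.1 0.2]Traceback (most recent call last):
  File "<stdin>", line 3, in <module>
  File "h.py", line 63, in spoonc
    q=np.polyfit(t[g],s[g],1); ax=ax+q[0]*n; ax/=np.linalg.norm(ax); mid=(t.max()+t.min())/2
    raise TypeError("expected non-empty vector for x")
TypeError: expected non-empty vector for x
```

```bash

python3 -m inch '[[35,[0,10.4,-3.4],[-0.4,0.4,0.3]],[35,[20,0,0],[0,0,0]],[35,[0,0,0],[0,0,0]]]'
python3 - <<'E'
from h import *
need(.487,-.3215,.003,-13.2)
im=snap('top')
sd=snap('side')
cv2.imwrite('pics/s1.png',np.hstack([cv2.resize(im[170:300,380:510],(390,390)),cv2.resize(sd[110:240,140:270],(390,390))])[:,:,::-1])
E
```

```text
time: 6.08
position: [0.4902, -0.3222, 0.0465]
tool_rot: [0.078, 0.699, -0.083, 0.706]
ft_force: [0.0, 0.1, -0.1]
grip_width: 0.0351
t6.08 pos [ 0.4902 -0.3222  0.0465] shift [43.5  0.2 -3.7] turn [0.11 0.56 0.3 ] grip 35.1 F [ 0.   0.1 -0.1]
```

View pics/s1.png

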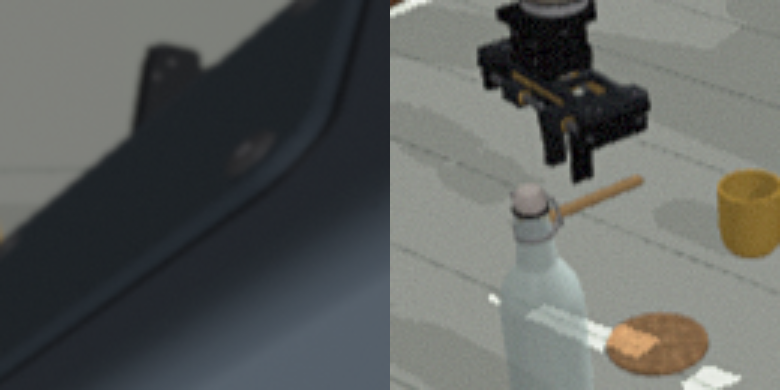

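The gripper hangs above the spoon's middle, with the fingertips at about crop (570,170) over the handle at (570,210). Descend and grip.

```bash

python3 -m inch '[[35,[20,0,-3],[0,0.5,0.3]],[35,[14,0,0],[0,0,0]],[35,[7,0,0],[0,0,0]],[35,[2,0,0],[0,0,0]],[8,[0,0,0],[0,0,0]],[8,[0,0,0],[0,0,0]],[8,[0,0,0],[0,0,0]],[8,[0,0,0],[0,0,0]]]' 20
python3 -c "
from h import *
need(.487,-.3215,.003,-13.2)"
```

```text
time: 7.18
position: [0.4893, -0.3235, 0.0034]
tool_rot: [0.079, 0.701, -0.082, 0.704]
ft_force: [-0.3, 0.6, -0.3]
grip_width: 0.0128
t7.17 pos [ 0.4893 -0.3235  0.0034] shift [ 0.4  1.5 -2.7] turn [0.1  0.32 0.16] grip 12.8 F [-0.3  0.6 -0.3]
```

```bash

python3 -m inch '[[8,[-25,0,0],[0,0,0]],[8,[-45,0,0],[0,0,0]],[8,[0,30,5],[0,0,0]],[8,[0,47,8],[0,0,0]],[8,[0,47,8],[0,0,0]],[8,[0,47,8],[0,0,0]],[8,[0,47,8],[0,0,0]],[8,[0,47,8],[0,0,0]],[8,[0,47,8],[0,0,0]],[8,[0,30,5],[0,0,0]],[8,[0,0,0],[-5,0,0]],[8,[0,0,0],[-5,0,0]]]'
python3 - <<'E'
from h import *
need(.6354,.0154,.0034,-3)
E
```

```text
time: 8.68
position: [0.63, 0.0054, 0.0776]
tool_rot: [0.015, 0.702, -0.02, 0.712]
ft_force: [0.4, 1.1, 0.2]
grip_width: 0.0124
t8.68 pos [0.63   0.0054 0.0776] shift [74.1 10.8  3.9] turn [0.14 0.77 0.41] grip 12.4 F [0.4 1.1 0.2]
```

```bash

python3 -m inch '[[8,[0,10.8,4],[0,0.8,0.4]],[8,[35,0,0],[0,0,0]],[8,[0,0,0],[0,0,0]]]'
python3 - <<'E'
from h import *
need(.6354,.0154,.0034,-3)
snap('top','t2.png')
sd=snap('side')
cv2.imwrite('pics/s2.png',cv2.resize(sd[120:320,140:400],None,fx=2.5,fy=2.5)[:,:,::-1])
E
```

```text
time: 9.05
position: [0.6358, 0.0177, 0.0428]
tool_rot: [0.019, 0.707, -0.019, 0.707]
ft_force: [-0.9, 0.1, 0.8]
grip_width: 0.0131
t9.05 pos [0.6358 0.0177 0.0428] shift [39.4 -2.3 -0.3] turn [-0.08  0.01 -0.05] grip 13.1 F [-0.9  0.1  0.8]
```

View pics/s2.png

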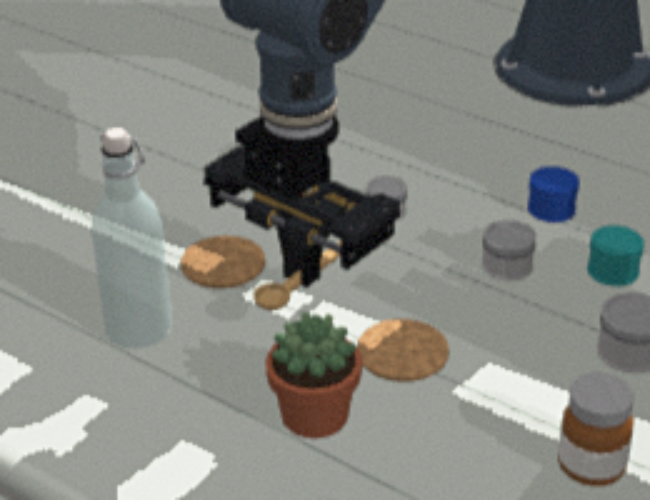

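The spoon (crop 270,295) hangs level, bowl towards the bottle and pot side, between the mats. Lower and release.

```bash

python3 -m inch '[[8,[15,-2.3,0],[0,0,0]],[8,[14,0,0],[0,0,0]],[8,[6,0,0],[0,0,0]],[8,[3,0,0],[0,0,0]],[8,[1,0,0],[0,0,0]]]'
python3 -c "
from h import *
need(.6354,.0154,.0034,-3)"
```

```text
time: 9.78
position: [0.6408, 0.014, 0.0065]
tool_rot: [0.019, 0.703, -0.02, 0.711]
ft_force: [0.1, 0.4, -0.3]
grip_width: 0.0123
t9.78 pos [0.6408 0.014  0.0065] shift [ 3.1  1.1 -5.5] turn [-0.14  0.66  0.01] grip 12.3 F [ 0.1  0.4 -0.3]
```

```bash

python3 -m inch '[[8,[0,1,-5.5],[0,0.7,0]],[8,[1.5,0,0],[0,0,0]],[8,[0,0,0],[0,0,0]]]'
python3 -c "
from h import *
need(.6354,.0154,.0034,-3)"
```

```text
time: 10.15
position: [0.6353, 0.0154, 0.0054]
tool_rot: [0.019, 0.707, -0.019, 0.707]
ft_force: [0.7, -0.2, -0.6]
grip_width: 0.0129
t10.15 pos [0.6353 0.0154 0.0054] shift [ 2.  -0.   0.1] turn [-0.14 -0.04  0.02] grip 12.9 F [ 0.7 -0.2 -0.6]
```

```bash

python3 -m inch '[[8,[2,0,0],[0,0,0]],[8,[0,0,0],[0,0,0]],[28,[0,0,0],[0,0,0]],[28,[0,0,0],[0,0,0]],[28,[-15,0,0],[0,0,0]],[28,[-45,0,0],[0,0,0]],[87,[-60,-10,-10],[0,0,0]],[87,[0,-31,-38],[0,0,0]],[87,[0,-31,-38],[0,0,0]],[87,[0,-31,-38],[0,0,0]],[87,[0,-31,-38],[0,0,0]],[87,[0,-10,-15],[0,0,0]]]'
python3 - <<'E'
from h import *
need(.437,-.129,.030,-3)
im=snap('top','t3.png')
P=[spoonc(im,(285,158,25,50),smin=s) for s in (60,80)];print(P)
print(imaging.cut_out('top','spoon_mid')[0]['box'],spoon())
E
```

```text
time: 11.65
position: [0.452, -0.1229, 0.1351]
tool_rot: [0.016, 0.701, -0.02, 0.713]
ft_force: [0.5, 0.1, -0.4]
grip_width: 0.0799
t11.65 pos [ 0.452  -0.1229  0.1351] shift [104.9  -6.2 -16.4] turn [0.11 0.95 0.35] grip 79.9 F [ 0.5  0.1 -0.4]
[(array([0.6256, 0.017 ]), np.float64(-3.2), np.float64(0.1476)), (array([0.6245, 0.0171]), np.float64(-3.5), np.float64(0.1453))]
[282.6, 165.1, 17.2, 71.9] (array([0.6245, 0.0181]), array([ 0.999, -0.05 ]), np.float64(-2.9), np.float64(0.1497))
```

View pics/t3.png

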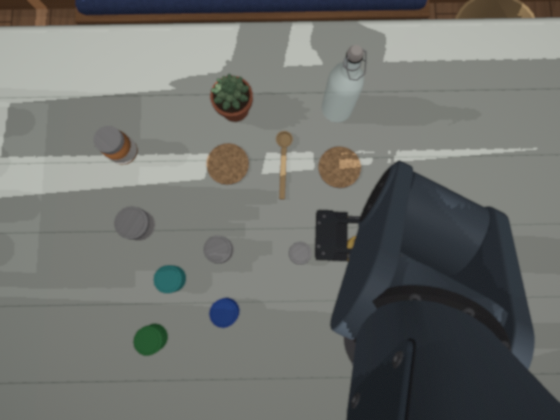

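```bash

python3 - <<'E'
from h import *
im=cv2.imread('pics/top0.png')[:,:,::-1].copy()
m=blob(im,(362,251,30,30),110,(15,30)); v,u=np.nonzero(m)
b=np.array([(u.min()+u.max())/2,(v.min()+v.max())/2,np.ptp(u)+1,np.ptp(v)+1]);print(b,sil('top','cup_mid',.437,-.129,0))
r=least_squares(lambda p:(sil('top','cup_mid',*p,0)-b)[:2],(.437,-.129)); print(r.x)
E
cat >> h.py <<'E'
E
```

```text
[362.  249.5  35.   32. ] [359.75609104 250.07996536  37.14759957  33.80644932]
[ 0.43805523 -0.13344857]
```

```bash

python3 -m inch '[[87,[10,-8,-15],[0.1,1,0.4]],[87,[30,0,0],[0,0,0]],[87,[0,0,0],[0,0,0]]]'
python3 -c "
from h import *
need(.438,-.1315,.030,-3)"
```

```text
time: 12.18
position: [0.4415, -0.1298, 0.0934]
tool_rot: [0.017, 0.706, -0.017, 0.708]
ft_force: [-0.5, -0.1, -0.7]
grip_width: 0.087
t12.18 pos [ 0.4415 -0.1298  0.0934] shift [63.4 -1.8 -3.6] turn [0.27 0.14 0.01] grip 87.0 F [-0.5 -0.1 -0.7]
```

```bash

python3 -m inch '[[87,[25,-1.8,-4.5],[0.3,0.3,0]],[87,[25,0,-1],[0,0.2,0]],[87,[10,0,-1],[0,0,0]],[87,[0,0,0],[0,0,0]]]'
python3 -c "
from h import *
need(.438,-.1315,.030,-3)"
```

```text
time: 12.68
position: [0.4378, -0.1317, 0.0331]
tool_rot: [0.017, 0.708, -0.018, 0.706]
ft_force: [-0.4, -0.4, 0.3]
grip_width: 0.0869
t12.68 pos [ 0.4378 -0.1317  0.0331] shift [3.1 0.3 0.2] turn [ 0.19 -0.2   0.1 ] grip 86.9 F [-0.4 -0.4  0.3]
```

```bash

python3 -m inch '[[60,[3,0,0],[0,0,0]],[60,[0,0,0],[0,0,0]],[60,[0,0,0],[0,0,0]],[60,[0,0,0],[0,0,0]],[60,[0,0,0],[0,0,0]]]' 25
python3 -c "
from h import *
need(.438,-.1315,.030,-3)"
python3 -m inch '[[60,[-20,0,0],[0,0,0]],[60,[-45,0,0],[0,0,0]],[60,[0,0,0],[0,0,0]]]'
python3 -c "
from h import *
need(.6175,-.103,.1,-3)"
```

```text
time: 13.3
position: [0.4393, -0.1324, 0.032]
tool_rot: [0.016, 0.707, -0.018, 0.707]
ft_force: [-0.3, -0.1, -1.4]
grip_width: 0.0637
t13.30 pos [ 0.4393 -0.1324  0.032 ] shift [ 2.   0.9 -1.4] turn [0.23 0.03 0.22] grip 63.7 F [-0.3 -0.1 -1.4]
time: 13.68
position: [0.4386, -0.1318, 0.0978]
tool_rot: [0.016, 0.708, -0.018, 0.706]
ft_force: [0.1, 0.4, -2.7]
grip_width: 0.0633
t13.68 pos [ 0.4386 -0.1318  0.0978] shift [ -2.6  37.5 177.3] turn [ 0.21 -0.11  0.14] grip 63.3 F [ 0.1  0.4 -2.7]
```

```bash

python3 -m inch '[[60,[0,7,32],[0,0,0]],[60,[0,9,42],[0,0,0]],[60,[0,9,42],[0,0,0]],[60,[0,9,38],[0,0,0]],[60,[0,3,15],[0,0,0]],[60,[0,0,0],[0,0,0]]]'
python3 -c "
from h import *
need(.6175,-.103,.055,-3)"
```

```text
time: 14.42
position: [0.6081, -0.0999, 0.0889]
tool_rot: [0.019, 0.712, -0.017, 0.701]
ft_force: [0.4, 0.2, -1.4]
grip_width: 0.0637
t14.43 pos [ 0.6081 -0.0999  0.0889] shift [33.8 -2.7 10.1] turn [ 0.12 -0.89 -0.14] grip 63.7 F [ 0.4  0.2 -1.4]
```

```bash

python3 -m inch '[[60,[10,-2.7,10],[0.1,-0.9,-0.1]],[60,[20,0,0],[0,0,0]],[60,[0,0,0],[0,0,0]]]'
python3 - <<'E'
from h import *
need(.6175,-.103,.037,-3)
snap('top','t4.png')
im=snap('side','s4.png')
cv2.imwrite('pics/c4.png',cv2.resize(im[140:270,160:320],None,fx=4,fy=4)[:,:,::-1])
z=get_obs()['position'][2]-.032
print(fit('cup_mid',(.6175,-.103),z), ray('side',imaging.tip_of('side','cup_mid')[0]['pixel'],z+.035))
E
```

```text
time: 14.8
position: [0.6143, -0.1032, 0.0548]
tool_rot: [0.02, 0.709, -0.018, 0.705]
ft_force: [-0.0, -0.5, -1.9]
grip_width: 0.0636
t14.80 pos [ 0.6143 -0.1032  0.0548] shift [17.7  0.3  3.3] turn [-0.06 -0.29 -0.12] grip 63.6 F [-0.  -0.5 -1.9]
{'side': (array([ 0.6227, -0.0917]), array([4.1, 1.5])), 'both': array([ 0.6227, -0.0917])} [ 0.6223748  -0.1004346   0.05972836]
```

View pics/c4.png

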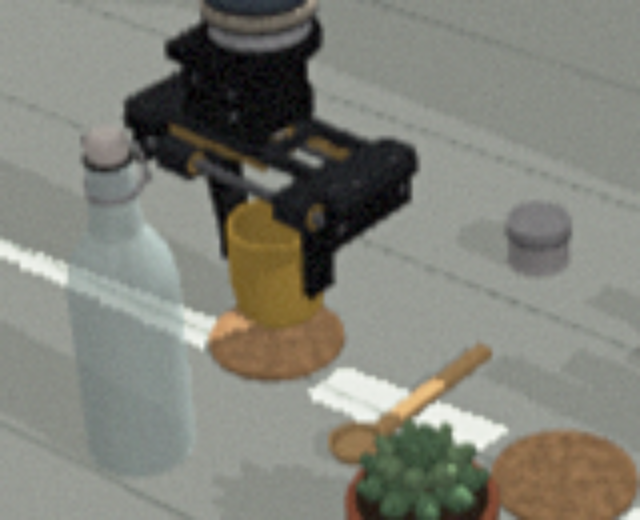

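The cup hangs upright over its mat, at crop (270,280) against the mat at (277,340). It agrees with the mat's measured place to about 1 mm after a 3 mm shift. Lower.

```bash

python3 -m inch '[[60,[6,0,2],[0,-0.3,0]],[60,[6,0,0],[0,0,0]],[60,[3,0,0],[0,0,0]],[60,[0,0,0],[0,0,0]]]'
python3 -c "
from h import *
need(.617,-.103,.037,-3)"
```

```text
time: 15.55
position: [0.6202, -0.1042, 0.0431]
tool_rot: [0.018, 0.703, -0.019, 0.71]
ft_force: [-1.2, -0.3, -2.1]
grip_width: 0.0638
t15.55 pos [ 0.6202 -0.1042  0.0431] shift [ 6.1  1.  -3.3] turn [-0.03  0.55  0.03] grip 63.8 F [-1.2 -0.3 -2.1]
```

```bash

python3 -m inch '[[60,[2,1,-3.3],[0,0.5,0]],[60,[2,0,0],[0,0,0]],[60,[0,0,0],[0,0,0]]]'
python3 -c "
from h import *
need(.617,-.103,.037,-3)"
```

```text
time: 15.92
position: [0.6168, -0.1029, 0.0388]
tool_rot: [0.018, 0.707, -0.019, 0.707]
ft_force: [0.4, 0.1, -2.1]
grip_width: 0.0639
t15.93 pos [ 0.6168 -0.1029  0.0388] shift [ 1.8 -0.1  0.2] turn [-0.02  0.02  0.03] grip 63.9 F [ 0.4  0.1 -2.1]
```

```bash

python3 -m inch '[[60,[1.5,0,0],[0,0,0]],[60,[0.5,0,0],[0,0,0]],[60,[0,0,0],[0,0,0]]]'
python3 -c "
from h import *
need(.617,-.103,.037,-3)"
```

```text
time: 16.3
position: [0.617, -0.1029, 0.0368]
tool_rot: [0.018, 0.707, -0.019, 0.707]
ft_force: [0.4, -0.0, -1.2]
grip_width: 0.0639
t16.30 pos [ 0.617  -0.1029  0.0368] shift [-0.2 -0.1  0. ] turn [-0.02  0.04  0.04] grip 63.9 F [ 0.4 -0.  -1.2]
```

```bash

python3 -m inch '[[60,[0.5,0,0],[0,0,0]],[87,[0,0,0],[0,0,0]],[87,[0,0,0],[0,0,0]],[87,[0,0,0],[0,0,0]],[87,[-20,0,0],[0,0,0]],[87,[-45,0,0],[0,0,0]],[87,[-55,0,0],[0,0,0]],[87,[0,0,0],[0,0,0]]]'
python3 -m inch '[[87,[0,30,-10],[0,0,0]],[87,[0,52,-17],[0,0,0]],[87,[0,52,-17],[0,0,0]],[87,[0,52,-17],[0,0,0]],[87,[0,52,-17],[0,0,0]],[87,[0,52,-17],[0,0,0]],[87,[0,52,-17],[0,0,0]],[87,[0,52,-17],[0,0,0]],[87,[0,20,-5],[0,0,0]],[87,[0,0,0],[0,0,0]]]'
python3 - <<'E'
from h import *
need(.503,.322,.020,-3)
im=snap('top','t5.png');snap('side','s5.png')
print(fit('cup_mid',(.6175,-.103),.005),[ray(c,imaging.tip_of(c,'cup_mid')[0]['pixel'],.04)[:2].round(4) for c in ('top','side')],fit('mat_cup',(.6175,-.103)))
m=blob(im,(345,165,35,35),110,(15,30)); v,u=np.nonzero(m)
b=np.array([(u.min()+u.max())/2,(v.min()+v.max())/2,np.ptp(u)+1,np.ptp(v)+1]);print(b,sil('top','cup_mid',.6175,-.103,.005))
cv2.imwrite('pics/c5.png',cv2.resize(im[80:280,100:400],None,fx=2.5,fy=2.5)[:,:,::-1])
E
```

```text
time: 17.3
position: [0.6186, -0.1035, 0.1645]
tool_rot: [0.018, 0.705, -0.019, 0.709]
ft_force: [-0.8, -0.5, -0.6]
grip_width: 0.0872
time: 18.55
position: [0.502, 0.3279, 0.1635]
tool_rot: [0.018, 0.704, -0.021, 0.709]
ft_force: [-0.1, -0.1, 0.4]
grip_width: 0.0869
t18.55 pos [0.502  0.3279 0.1635] shift [143.5  -5.2   0.3] turn [-0.19  0.41  0.26] grip 86.9 F [-0.1 -0.1  0.4]
{'top': (array([ 0.6153, -0.0995]), array([ 5.1, -0.1])), 'side': (array([ 0.6211, -0.0934]), array([ 2. , -2.5])), 'both': array([ 0.6161, -0.0985])} [array([ 0.6141, -0.1067]), array([ 0.6142, -0.1018])] {'top': (array([ 0.6164, -0.1045]), array([0.7, 3.4])), 'side': (array([ 0.6312, -0.0982]), array([-0.2,  1.5])), 'both': array([ 0.6199, -0.1042])}
[340. 165.  39.  41.] [343.18483797 160.22898373  35.22746041  36.94816092]
```

View pics/c5.png

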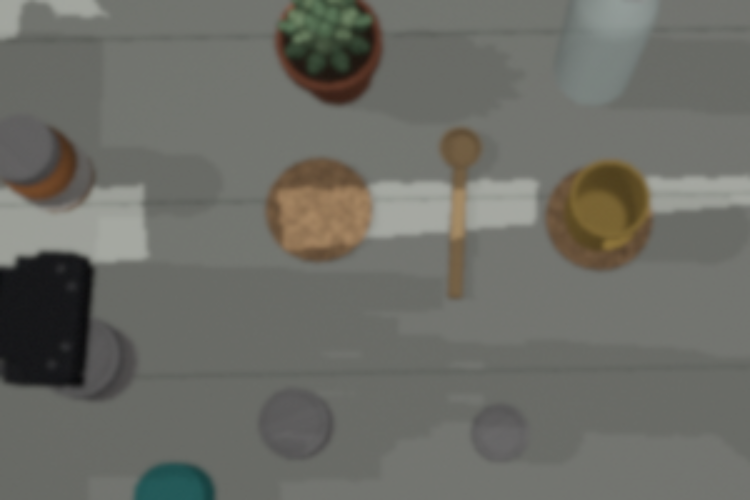

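```bash

cat >> h.py <<'E'
def overlay(file,c,box,f,cyl,out):
    im=cv2.imread('pics/'+file); u,v,w,h=box; s=cv2.resize(im[v:v+h,u:u+w],None,fx=f,fy=f,interpolation=cv2.INTER_CUBIC)
    for (x,y,z,r) in cyl:
        P=np.array([proj(c,(x+r*np.cos(a),y+r*np.sin(a),z)) for a in A]); P=((P+.5-[u,v])*f).astype(int)
        cv2.polylines(s,[P],True,(255,0,255),1)
    return s
E
python3 - <<'E'
from h import *
a=overlay('t5.png','top',(310,130,65,65),6,[(.6175,-.103,.005,.046),(.6175,-.103,.075,.032)],'')
b=overlay('s5.png','side',(195,170,65,65),6,[(.6175,-.103,.005,.046),(.6175,-.103,.075,.032),(.6175,-.103,.005,.023)],'')
cv2.imwrite('pics/o5.png',np.hstack([a,b]))
E
```

```text
(no output)
```

View pics/o5.png

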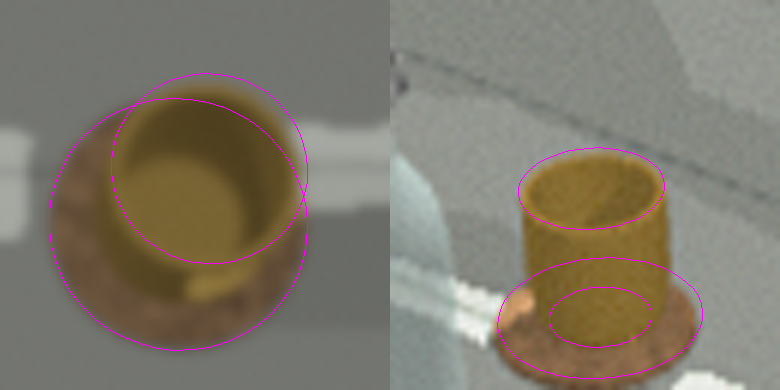

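Top overlay: the mat outline fits, but the cup's rim sits about 2 px nearer the robot and 1 px left of its outline. The side view says the same to a smaller degree, so the cup is about (-3,+2) mm off centre. I'll fix that now, before the tins.

```bash

python3 -m inch '[[87,[0,-30,10],[0,0,0]],[87,[0,-52,17],[0,0.4,0.2]],[87,[0,-52,17],[0,0,0]],[87,[0,-52,17],[0,0,0]],[87,[0,-52,17],[0,0,0]],[87,[0,-52,17],[0,0,0]],[87,[0,-52,17],[0,0,0]],[87,[0,-52,17],[0,0,0]],[87,[0,-20,5],[0,0,0]],[87,[0,0,0],[0,0,0]]]'
python3 -c "
from h import *
need(.6155,-.1025,.037,-3)"
```

```text
time: 20.2
position: [0.6167, -0.1146, 0.1655]
tool_rot: [0.024, 0.704, -0.024, 0.709]
ft_force: [0.3, 0.5, -0.1]
grip_width: 0.0869
t20.20 pos [ 0.6167 -0.1146  0.1655] shift [128.5  12.   -2.9] turn [-0.9   0.36 -0.02] grip 86.9 F [ 0.3  0.5 -0.1]
```

```bash

python3 -m inch '[[87,[20,12,-3],[-0.9,0.4,0]],[87,[20,0,0],[0,0,0]],[87,[0,0,0],[0,0,0]]]'
python3 -c "
from h import *
need(.6155,-.1025,.037,-3)"
```

```text
time: 20.58
position: [0.6112, -0.0948, 0.122]
tool_rot: [0.018, 0.709, -0.015, 0.704]
ft_force: [-0.4, 0.5, 0.4]
grip_width: 0.087
t20.57 pos [ 0.6112 -0.0948  0.122 ] shift [84.9 -7.9  5.2] turn [ 0.34 -0.4  -0.24] grip 87.0 F [-0.4  0.5  0.4]
```

```bash

python3 -m inch '[[87,[5,-7,4],[0.3,-0.4,-0.2]],[87,[15,0,0],[0,0,0]],[87,[0,0,0],[0,0,0]]]'
python3 -c "
from h import *
need(.6155,-.1025,.037,-3)"
```

```text
time: 20.95
position: [0.6147, -0.0991, 0.1007]
tool_rot: [0.017, 0.707, -0.017, 0.707]
ft_force: [-0.1, 1.1, 0.6]
grip_width: 0.0868
t20.95 pos [ 0.6147 -0.0991  0.1007] shift [63.7 -3.4  1. ] turn [ 0.25 -0.02 -0.07] grip 86.8 F [-0.1  1.1  0.6]
```

```bash

python3 -m inch '[[87,[20,-3,0],[0,0,0]],[87,[20,0,-1],[0,0.2,0]],[87,[14,0,-1],[0,0.2,0]],[87,[5,0,-1],[0,0.2,0]],[87,[0,0,0],[0,0,0]]]'
python3 -c "
from h import *
need(.6155,-.1025,.037,-3)"
```

```text
time: 21.58
position: [0.6127, -0.1024, 0.04]
tool_rot: [0.017, 0.71, -0.017, 0.704]
ft_force: [0.6, -0.2, -0.2]
grip_width: 0.0868
t21.57 pos [ 0.6127 -0.1024  0.04  ] shift [2.9 0.1 2.9] turn [ 0.22 -0.51 -0.03] grip 86.8 F [ 0.6 -0.2 -0.2]
```

Grip, lift 5 mm, and measure the pose.

```bash

python3 -m inch '[[87,[3,0,2],[0,-0.5,0]],[60,[0,0,0],[0,0,0]],[60,[0,0,0],[0,0,0]],[60,[0,0,0],[0,0,0]],[60,[0,0,0],[0,0,0]]]' 20
python3 -c "
from h import *
need(.618,-.1045,.037,-3)"
python3 -m inch '[[60,[-6,0,0],[0,0,0]],[60,[0,0,0],[0,0,0]]]'
python3 -c "
from h import *
need(.618,-.1045,.037,-3)"
```

```text
time: 22.2
position: [0.616, -0.1029, 0.0385]
tool_rot: [0.017, 0.706, -0.017, 0.708]
ft_force: [-0.1, 0.1, -0.9]
grip_width: 0.0641
t22.20 pos [ 0.616  -0.1029  0.0385] shift [ 1.5 -1.5  2.1] turn [0.23 0.21 0.03] grip 64.1 F [-0.1  0.1 -0.9]
time: 22.45
position: [0.6156, -0.1027, 0.0445]
tool_rot: [0.017, 0.706, -0.017, 0.708]
ft_force: [0.3, 0.1, -1.8]
grip_width: 0.064
t22.45 pos [ 0.6156 -0.1027  0.0445] shift [ 7.6 -1.7  2.4] turn [0.23 0.17 0.01] grip 64.0 F [ 0.3  0.1 -1.8]
```

```bash

python3 -m inch '[[60,[0,-2,3.4],[0.2,0.2,0]],[60,[3,0,0],[0,0,0]],[60,[2,0,0],[0,0,0]],[60,[0,0,0],[0,0,0]]]'
python3 -c "
from h import *
need(.619,-.105,.0385,-3)"
```

```text
time: 22.95
position: [0.6189, -0.105, 0.0388]
tool_rot: [0.019, 0.707, -0.018, 0.706]
ft_force: [-0.2, 0.5, -2.1]
grip_width: 0.0635
t22.95 pos [ 0.6189 -0.105   0.0388] shift [ 0.3 -0.   0.1] turn [ 0.01 -0.09 -0.  ] grip 63.5 F [-0.2  0.5 -2.1]
```

```bash

python3 -m inch '[[60,[0.8,0,0],[0,0,0]],[60,[0,0,0],[0,0,0]],[87,[0,0,0],[0,0,0]],[87,[0,0,0],[0,0,0]],[87,[0,0,0],[0,0,0]],[87,[-20,0,0],[0,0,0]],[87,[-45,0,0],[0,0,0]],[87,[-55,0,0],[0,0,0]],[87,[0,0,0],[0,0,0]]]'
python3 -m inch '[[87,[0,30,-10],[0,0,0]],[87,[0,52,-17],[0,0,0]],[87,[0,52,-17],[0,0,0]],[87,[0,52,-17],[0,0,0]],[87,[0,52,-17],[0,0,0]],[87,[0,40,-14],[0,0,0]],[87,[0,0,0],[0,0,0]]]'
python3 - <<'E'
from h import *
need(.503,.322,.020,-3)
im=snap('top','t6.png');snap('side','s6.png')
a=overlay('t6.png','top',(310,130,65,65),6,[(.6175,-.103,.005,.046),(.6175,-.103,.075,.032)],'')
b=overlay('t6.png','top',(105,190,65,65),6,[(.503,.322,.05,.033),(.503,.322,.0,.033)],'')
cv2.imwrite('pics/o6.png',np.hstack([a,b]))
E
```

```text
time: 24.08
position: [0.6207, -0.1055, 0.1662]
tool_rot: [0.018, 0.706, -0.019, 0.708]
ft_force: [0.5, -0.4, 0.0]
grip_width: 0.0867
time: 24.95
position: [0.5414, 0.1835, 0.1687]
tool_rot: [0.019, 0.704, -0.021, 0.71]
ft_force: [-0.4, -0.7, -0.7]
grip_width: 0.087
t24.95 pos [0.5414 0.1835 0.1687] shift [148.  136.6 -47.3] turn [-0.18  0.49  0.15] grip 87.0 F [-0.4 -0.7 -0.7]
```

View pics/o6.png

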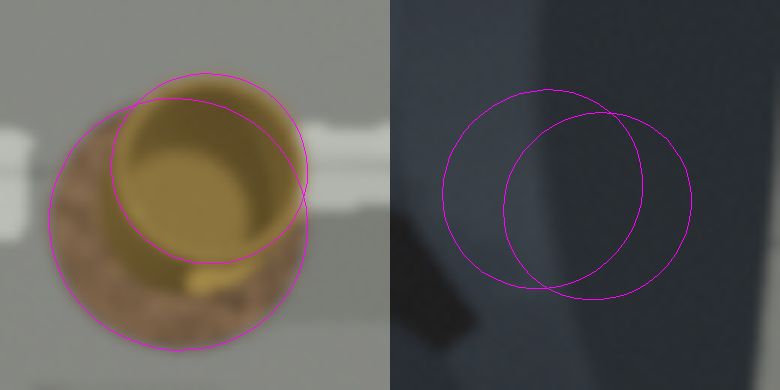

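The cup's rim and the mat now both fit their outlines to about 1 mm. Next I check the three tins against their estimates in the first picture.

```bash

python3 - <<'E'
from h import *
T=[(.503,.322,.05,.033,134,223),(.449,.152,.042,.028,219,249),(.4355,-.016,.036,.023,300,253)]
cv2.imwrite('pics/o7.png',np.hstack([overlay('top0.png','top',(u-21,v-21,43,43),6,[(x,y,h,r),(x,y,0,r)],'') for x,y,h,r,u,v in T]))
E
```

```text
(no output)
```

View pics/o7.png

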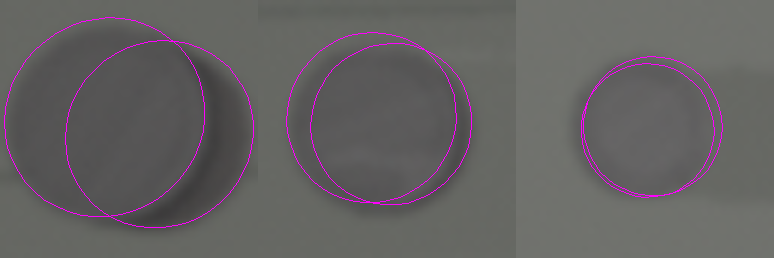

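```bash

python3 -m inch '[[87,[0,30,-10],[0,0.4,0]],[87,[0,45,-17],[0,0,0]],[87,[0,40,-16],[0,0,0]],[87,[20,15,-5],[0,0,0]],[87,[40,0,0],[0,0,0]],[87,[0,0,0],[0,0,0]],[87,[0,0,0],[0,0,0]]]'
python3 - <<'E'
from h import *
need(.5005,.3205,.017,-3)
E
```

```text
time: 25.92
position: [0.5105, 0.3062, 0.1061]
tool_rot: [0.024, 0.704, -0.028, 0.709]
ft_force: [0.5, 0.2, 0.7]
grip_width: 0.0871
t25.93 pos [0.5105 0.3062 0.1061] shift [ 89.   14.  -11.7] turn [-1.22  0.42  0.34] grip 87.1 F [0.5 0.2 0.7]
```

```bash

python3 -m inch '[[87,[5,13,-11],[-1.2,0.4,0.3]],[87,[10,0,0],[0,0,0]],[87,[0,0,0],[0,0,0]]]'
python3 - <<'E'
from h import *
need(.5005,.3205,.017,-3)
E
```

```text
time: 26.3
position: [0.5017, 0.3203, 0.0924]
tool_rot: [0.019, 0.706, -0.018, 0.708]
ft_force: [-0.9, -0.7, -0.4]
grip_width: 0.0871
t26.30 pos [0.5017 0.3203 0.0924] shift [75.4  0.  -1.5] turn [-0.04  0.2  -0.07] grip 87.1 F [-0.9 -0.7 -0.4]
```

```bash

python3 -m inch '[[87,[25,0,-1],[0,0.2,0]],[87,[28,0,-1],[0,0.2,0]],[87,[12,0,-1],[0,0.2,0]],[87,[7,0,-1],[0,0,0]],[87,[2,0,0],[0,0,0]]]'
python3 - <<'E'
from h import *
need(.5005,.3205,.017,-3)
E
```

```text
time: 26.92
position: [0.5003, 0.322, 0.0191]
tool_rot: [0.02, 0.707, -0.017, 0.707]
ft_force: [0.4, -0.3, -0.0]
grip_width: 0.0873
t26.93 pos [0.5003 0.322  0.0191] shift [ 2.1 -1.5  0.2] turn [ 0.01 -0.05 -0.22] grip 87.3 F [ 0.4 -0.3 -0. ]
```

```bash

python3 -m inch '[[60,[0,0,0],[0,0,0]],[60,[0,0,0],[0,0,0]],[60,[0,0,0],[0,0,0]],[60,[0,0,0],[0,0,0]]]' 25
python3 -m inch '[[60,[0,0,0],[0,0,0]],[60,[-15,0,0],[0,0,0]],[60,[-30,0,0],[0,0,0]],[60,[0,0,0],[0,0,0]]]'
python3 - <<'E'
from h import *
need(.630,.1335,.060,-3)
E
```

```text
time: 27.42
position: [0.5014, 0.3224, 0.0209]
tool_rot: [0.02, 0.706, -0.017, 0.708]
ft_force: [-0.6, -0.1, -2.0]
grip_width: 0.0655
time: 27.92
position: [0.5013, 0.3222, 0.068]
tool_rot: [0.02, 0.706, -0.017, 0.708]
ft_force: [0.0, -0.4, -2.0]
grip_width: 0.0656
t27.93 pos [0.5013 0.3222 0.068 ] shift [   7.4 -181.8  138.3] turn [ 0.02  0.11 -0.29] grip 65.6 F [ 0.  -0.4 -2. ]
```

```bash

python3 -m inch '[[60,[0,-25,19],[0,0,0]],[60,[0,-45,35],[0,0,0]],[60,[0,-45,35],[0,0,0]],[60,[0,-40,32],[0,0,0]],[60,[0,-14,10],[0,0,0]],[60,[0,0,0],[0,0,0]],[60,[0,0,0],[0,0,0]]]'
python3 - <<'E'
from h import *
need(.6308,.1335,.050,-3)
E
```

```text
time: 28.8
position: [0.6229, 0.144, 0.0646]
tool_rot: [0.019, 0.708, -0.015, 0.706]
ft_force: [-0.7, -0.6, -1.4]
grip_width: 0.0655
t28.80 pos [0.6229 0.144  0.0646] shift [ 14.5 -10.1   8.5] turn [ 0.22 -0.22 -0.32] grip 65.5 F [-0.7 -0.6 -1.4]
```

```bash

python3 -m inch '[[60,[5,-10,8],[0.2,-0.2,-0.3]],[60,[10,0,0],[0,0,0]],[60,[10,0,0],[0,0,0]],[60,[6,0,0],[0,0,0]],[60,[0,0,0],[0,0,0]]]'
python3 - <<'E'
from h import *
need(.6308,.1335,.0258,-3)
E
```

```text
time: 29.42
position: [0.6274, 0.137, 0.0303]
tool_rot: [0.017, 0.708, -0.016, 0.705]
ft_force: [0.2, 0.1, -0.6]
grip_width: 0.0655
t29.43 pos [0.6274 0.137  0.0303] shift [ 4.4 -3.3  3.6] turn [ 0.31 -0.24 -0.01] grip 65.5 F [ 0.2  0.1 -0.6]
```

```bash

python3 -m inch '[[60,[0,-3.3,3.6],[0.3,-0.2,0]],[60,[1.5,0,0],[0,0,0]],[60,[1,0,0],[0,0,0]],[60,[0,0,0],[0,0,0]]]'
python3 - <<'E'
from h import *
need(.6308,.1335,.0258,-3)
E
```

```text
time: 29.92
position: [0.6319, 0.1332, 0.0283]
tool_rot: [0.019, 0.706, -0.019, 0.707]
ft_force: [-0.3, 1.0, -1.1]
grip_width: 0.0658
t29.93 pos [0.6319 0.1332 0.0283] shift [ 2.5  0.3 -1.1] turn [-0.03  0.07 -0.02] grip 65.8 F [-0.3  1.  -1.1]
```

```bash

python3 -m inch '[[60,[1.5,0,-1],[0,0,0]],[60,[1,0,0],[0,0,0]],[60,[0,0,0],[0,0,0]]]'
python3 - <<'E'
from h import *
need(.6308,.1335,.0258,-3)
E
```

```text
time: 30.3
position: [0.6308, 0.1332, 0.0259]
tool_rot: [0.019, 0.706, -0.019, 0.707]
ft_force: [-0.1, -0.7, -1.8]
grip_width: 0.0656
t30.30 pos [0.6308 0.1332 0.0259] shift [ 0.1  0.3 -0.1] turn [-0.02  0.09 -0.02] grip 65.6 F [-0.1 -0.7 -1.8]
```

```bash

python3 -m inch '[[60,[0.8,0,0],[0,0,0]],[60,[0,0,0],[0,0,0]]]'
python3 -m inch '[[60,[0.8,0,0],[0,0,0]],[60,[0,0,0],[0,0,0]]]'
python3 -m inch '[[60,[0.8,0,0],[0,0,0]],[60,[0,0,0],[0,0,0]]]'
```

```text
time: 30.55
position: [0.631, 0.1332, 0.026]
tool_rot: [0.019, 0.706, -0.018, 0.708]
ft_force: [-1.2, -0.9, -1.8]
grip_width: 0.0656
time: 30.8
position: [0.6311, 0.1333, 0.0259]
tool_rot: [0.019, 0.706, -0.018, 0.708]
ft_force: [0.8, -1.0, -1.0]
grip_width: 0.0655
time: 31.05
position: [0.6312, 0.1333, 0.0259]
tool_rot: [0.019, 0.706, -0.018, 0.708]
ft_force: [-0.6, 0.8, 0.3]
grip_width: 0.0656
```

```bash

python3 -m inch '[[87,[0,0,0],[0,0,0]],[87,[0,0,0],[0,0,0]],[87,[0,0,0],[0,0,0]],[87,[-15,0,0],[0,0,0]],[87,[-40,0,0],[0,0,0]],[87,[-45,0,0],[0,0,0]],[87,[0,1,-30],[0,0,0]],[87,[0,2,-48],[0,0,0]],[87,[0,2,-48],[0,0,0]],[87,[0,1,-45],[0,0,0]],[87,[0,0,-10],[0,0,0]],[87,[0,0,0],[0,0,0]]]'
python3 - <<'E'
from h import *
need(.447,.149,.017,-3)
snap('top','t8.png');snap('side','s8.png')
a=overlay('t8.png','top',(195,128,65,65),6,[(.630,.1355,.005,.046),(.630,.1355,.055,.033)],'')
b=overlay('s8.png','side',(268,215,65,65),6,[(.630,.1355,.005,.046),(.630,.1355,.055,.033)],'')
cv2.imwrite('pics/o8.png',np.hstack([a,b]))
E
```

```text
time: 32.55
position: [0.4512, 0.1492, 0.1349]
tool_rot: [0.019, 0.7, -0.018, 0.714]
ft_force: [0.2, 0.5, -0.2]
grip_width: 0.087
t32.55 pos [0.4512 0.1492 0.1349] shift [117.8  -0.7  -6.4] turn [-0.05  1.1  -0.14] grip 87.0 F [ 0.2  0.5 -0.2]
```

View pics/o8.png

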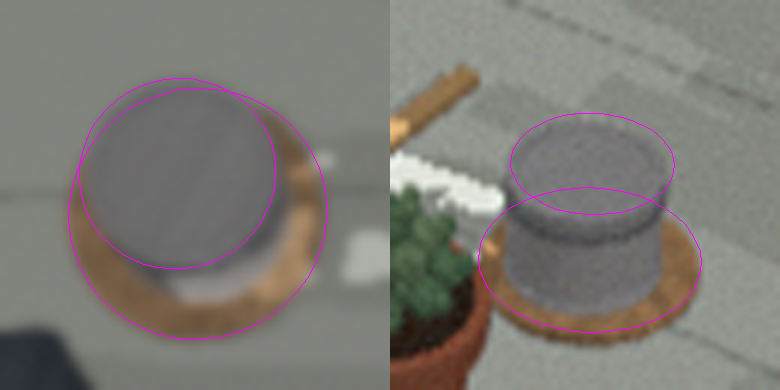

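Tin on mat: both outlines fit to 1–2 mm, so it's well centred. The medium grey tin is next.

```bash

python3 -m inch '[[80,[15,-0.7,-6],[0,1.1,-0.1]],[80,[30,0,0],[0,0,0]],[80,[0,0,0],[0,0,0]],[80,[0,0,0],[0,0,0]]]'
python3 - <<'E'
from h import *
need(.4475,.149,.015,-3)
E
```

```text
time: 33.15
position: [0.4513, 0.1482, 0.0869]
tool_rot: [0.02, 0.706, -0.019, 0.708]
ft_force: [-1.3, -0.1, 0.1]
grip_width: 0.0802
t33.15 pos [0.4513 0.1482 0.0869] shift [71.9  0.5 -4. ] turn [-0.17  0.14 -0.06] grip 80.2 F [-1.3 -0.1  0.1]
```

```bash

python3 -m inch '[[80,[22,0,-5],[-0.2,0.3,0]],[80,[27,0,-1],[0,0.3,0]],[80,[12,0,-1],[0,0.2,0]],[80,[7,0,0],[0,0,0]],[80,[2,0,0],[0,0,0]]]'
python3 - <<'E'
from h import *
need(.4475,.149,.015,-3)
E
```

```text
time: 33.78
position: [0.4487, 0.149, 0.0181]
tool_rot: [0.019, 0.708, -0.018, 0.706]
ft_force: [1.1, 0.4, 0.1]
grip_width: 0.0801
t33.77 pos [0.4487 0.149  0.0181] shift [ 3.1 -0.1 -1.2] turn [ 0.02 -0.17 -0.13] grip 80.1 F [1.1 0.4 0.1]
```

```bash

python3 -m inch '[[80,[2.5,0,-1],[0,-0.2,0]],[50,[0,0,0],[0,0,0]],[50,[0,0,0],[0,0,0]],[50,[0,0,0],[0,0,0]],[50,[0,0,0],[0,0,0]]]' 25
python3 -m inch '[[50,[-20,0,0],[0,0,0]],[50,[-45,0,0],[0,0,0]],[50,[-35,0,0],[0,0,0]],[50,[0,0,0],[0,0,0]]]'
python3 - <<'E'
from h import *
need(.6311,.1333,.09,-3)
E
```

```text
time: 34.4
position: [0.4486, 0.1492, 0.017]
tool_rot: [0.019, 0.706, -0.017, 0.708]
ft_force: [-0.6, 1.0, -0.8]
grip_width: 0.0556
time: 34.9
position: [0.4476, 0.1488, 0.1186]
tool_rot: [0.019, 0.707, -0.018, 0.707]
ft_force: [0.1, 0.5, -1.8]
grip_width: 0.0553
t34.90 pos [0.4476 0.1488 0.1186] shift [ 28.7  -6.  184.1] turn [ 0.03  0.04 -0.12] grip 55.3 F [ 0.1  0.5 -1.8]
```

```bash

python3 -m inch '[[50,[0,-1,30],[0,0,0]],[50,[0,-2,46],[0,0,0]],[50,[0,-1,46],[0,0,0]],[50,[0,-1,40],[0,0,0]],[50,[0,0,15],[0,0,0]],[50,[0,0,0],[0,0,0]],[50,[0,0,0],[0,0,0]]]'
python3 - <<'E'
from h import *
need(.6315,.1333,.08,-3)
E
```

```text
time: 35.78
position: [0.6197, 0.1336, 0.1061]
tool_rot: [0.019, 0.714, -0.018, 0.7]
ft_force: [-0.6, -0.2, -1.6]
grip_width: 0.0555
t35.77 pos [0.6197 0.1336 0.1061] shift [25.8  0.3 12.4] turn [ 0.03 -1.18 -0.  ] grip 55.5 F [-0.6 -0.2 -1.6]
```

```bash

python3 -m inch '[[50,[0,0,12],[0,-1.2,0]],[50,[10,0,0],[0,0,0]],[50,[10,0,0],[0,0,0]],[50,[3,0,0],[0,0,0]],[50,[0,0,0],[0,0,0]]]'
python3 - <<'E'
from h import *
need(.6315,.1333,.072,-3)
E
```

```text
time: 36.4
position: [0.6291, 0.1335, 0.0801]
tool_rot: [0.018, 0.708, -0.018, 0.706]
ft_force: [0.1, -0.3, -0.9]
grip_width: 0.0555
t36.40 pos [0.6291 0.1335 0.0801] shift [ 8.1 -0.1  2.5] turn [ 0.08 -0.15  0.01] grip 55.5 F [ 0.1 -0.3 -0.9]
```

```bash

python3 -m inch '[[50,[2,0,2.3],[0,-0.2,0]],[50,[2,0,0],[0,0,0]],[50,[1.5,0,0],[0,0,0]],[50,[0,0,0],[0,0,0]]]'
python3 - <<'E'
from h import *
need(.6315,.1333,.072,-3)
E
```

```text
time: 36.9
position: [0.632, 0.1334, 0.0749]
tool_rot: [0.018, 0.706, -0.018, 0.708]
ft_force: [0.2, 0.2, -1.6]
grip_width: 0.0554
t36.90 pos [0.632  0.1334 0.0749] shift [ 2.9 -0.1 -0.5] turn [0.08 0.14 0.01] grip 55.4 F [ 0.2  0.2 -1.6]
```

```bash

python3 -m inch '[[50,[1.5,0,-0.5],[0,0.1,0]],[50,[0.5,0,0],[0,0,0]],[50,[0,0,0],[0,0,0]]]'
python3 -m inch '[[50,[0.7,0,0],[0,0,0]],[50,[0,0,0],[0,0,0]]]'
python3 -m inch '[[50,[0.7,0,0],[0,0,0]],[50,[0,0,0],[0,0,0]]]'
```

```text
time: 37.28
position: [0.6316, 0.1334, 0.073]
tool_rot: [0.018, 0.707, -0.018, 0.707]
ft_force: [0.4, 0.5, -0.9]
grip_width: 0.0555
time: 37.52
position: [0.6316, 0.1334, 0.0723]
tool_rot: [0.018, 0.706, -0.018, 0.707]
ft_force: [0.1, -0.3, -1.2]
grip_width: 0.0552
time: 37.78
position: [0.6318, 0.1334, 0.0721]
tool_rot: [0.018, 0.706, -0.018, 0.707]
ft_force: [-1.0, 0.3, -1.8]
grip_width: 0.0555
```

```bash

python3 -m inch '[[50,[0.5,0,0],[0,0,0]],[75,[0,0,0],[0,0,0]],[75,[0,0,0],[0,0,0]],[75,[0,0,0],[0,0,0]],[75,[-15,0,0],[0,0,0]],[75,[-40,0,0],[0,0,0]],[75,[-25,0,0],[0,0,0]],[75,[0,-25,-30],[0,0,0]],[75,[0,-38,-45],[0,0,0]],[75,[0,-38,-45],[0,0,0]],[75,[0,-38,-45],[0,0,0]],[75,[0,-14,-16],[0,0,0]]]'
python3 -m inch '[[75,[0,0,0],[0,0,0]],[75,[0,0,0],[0,0,0]]]'
python3 - <<'E'
from h import *
need(.4365,-.0155,.015,-3)
snap('top','t9.png');snap('side','s9.png')
C=[(.630,.1345,.005,.046),(.630,.1345,.055,.033),(.630,.1345,.097,.028)]
a=overlay('t9.png','top',(195,128,65,65),6,C,'')
b=overlay('s9.png','side',(268,195,65,80),6,C,'')[:390*1]
cv2.imwrite('pics/o9.png',np.hstack([a,b]))
E
```

```text
time: 39.28
position: [0.4441, -0.013, 0.1602]
tool_rot: [0.016, 0.7, -0.017, 0.713]
ft_force: [0.3, -0.8, -0.8]
grip_width: 0.0753
time: 39.52
position: [0.4449, -0.0138, 0.162]
tool_rot: [0.017, 0.699, -0.018, 0.715]
ft_force: [-0.6, 0.2, -0.1]
grip_width: 0.0752
t39.52 pos [ 0.4449 -0.0138  0.162 ] shift [146.7  -1.8 -11.6] turn [0.17 1.26 0.1 ] grip 75.2 F [-0.6  0.2 -0.1]
```

View pics/o9.png

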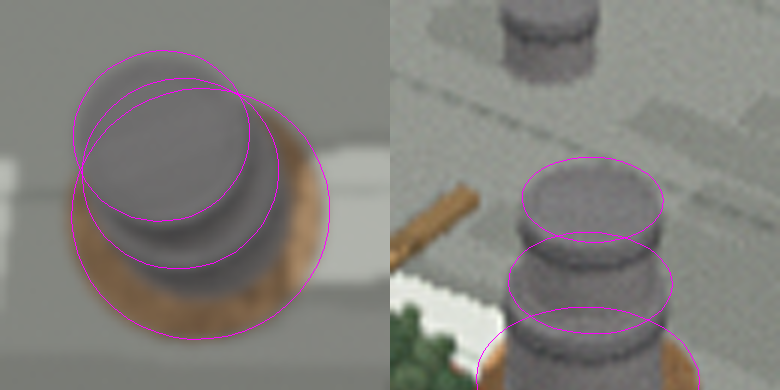

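The medium tin is concentric with the large one to about 1 mm in both views. Now the small tin.

```bash

python3 -m inch '[[75,[15,-1.8,-11],[0.2,1.3,0]],[75,[40,0,0],[0,0,0]],[75,[25,0,0],[0,0.3,0]],[75,[0,0,0],[0,0,0]],[75,[0,0,0],[0,0,0]]]'
python3 - <<'E'
from h import *
need(.4365,-.0155,.012,-3)
E
```

```text
time: 40.25
position: [0.4345, -0.0133, 0.0769]
tool_rot: [0.016, 0.711, -0.017, 0.703]
ft_force: [0.0, 0.4, 0.2]
grip_width: 0.0748
t40.25 pos [ 0.4345 -0.0133  0.0769] shift [64.9 -2.   2.7] turn [ 0.28 -0.58  0.09] grip 74.8 F [0.  0.4 0.2]
```

```bash

python3 -m inch '[[75,[15,-2,2],[0.3,-0.6,0]],[75,[24,0,0],[0,0.2,0]],[75,[14,0,0],[0,0.2,0]],[75,[8,0,0],[0,0,0]],[75,[0,0,0],[0,0,0]]]'
python3 - <<'E'
from h import *
need(.4365,-.0155,.012,-3)
E
```

```text
time: 40.88
position: [0.4398, -0.016, 0.0175]
tool_rot: [0.017, 0.706, -0.02, 0.707]
ft_force: [0.3, 0.0, 0.0]
grip_width: 0.0752
t40.88 pos [ 0.4398 -0.016   0.0175] shift [ 5.5  0.4 -3.3] turn [0.05 0.11 0.22] grip 75.2 F [0.3 0.  0. ]
```

```bash

python3 -m inch '[[75,[4,0.4,-3.3],[0,0.1,0.2]],[75,[1.5,0,0],[0,0,0]],[40,[0,0,0],[0,0,0]],[40,[0,0,0],[0,0,0]],[40,[0,0,0],[0,0,0]],[40,[0,0,0],[0,0,0]],[40,[0,0,0],[0,0,0]]]' 25
python3 -m inch '[[40,[-20,0,0],[0,0,0]],[40,[-45,0,0],[0,0,0]],[40,[-50,0,0],[0,0,0]],[40,[-30,0,0],[0,0,0]],[40,[0,0,0],[0,0,0]]]'
python3 - <<'E'
from h import *
need(.6312,.1334,.12,-3)
E
```

```text
time: 41.75
position: [0.4371, -0.0156, 0.013]
tool_rot: [0.018, 0.706, -0.018, 0.708]
ft_force: [0.1, 0.3, -0.3]
grip_width: 0.0454
time: 42.38
position: [0.4361, -0.0154, 0.161]
tool_rot: [0.018, 0.707, -0.018, 0.707]
ft_force: [-0.6, -0.2, -2.0]
grip_width: 0.0454
t42.38 pos [ 0.4361 -0.0154  0.161 ] shift [ 41.  158.7 187.2] turn [ 0.04 -0.02 -0.  ] grip 45.4 F [-0.6 -0.2 -2. ]
```

```bash

python3 -m inch '[[40,[0,22,27],[0,0,0]],[40,[0,38,45],[0,0,0]],[40,[0,38,45],[0,0,0]],[40,[0,38,45],[0,0,0]],[40,[0,14,16],[0,0,0]],[40,[0,0,0],[0,0,0]],[40,[0,0,0],[0,0,0]]]'
python3 - <<'E'
from h import *
need(.6318,.1334,.12,-3)
E
```

```text
time: 43.25
position: [0.6183, 0.1286, 0.1465]
tool_rot: [0.019, 0.715, -0.019, 0.699]
ft_force: [0.5, -0.3, -1.1]
grip_width: 0.0457
t43.25 pos [0.6183 0.1286 0.1465] shift [26.2  5.6 13.8] turn [-0.1  -1.3   0.08] grip 45.7 F [ 0.5 -0.3 -1.1]
```

```bash

python3 -m inch '[[40,[0,5,13],[-0.1,-1.3,0]],[40,[10,0,0],[0,0,0]],[40,[8,0,0],[0,0,0]],[40,[3,0,0],[0,0,0]],[40,[0,0,0],[0,0,0]]]'
python3 - <<'E'
from h import *
need(.6318,.1334,.11,-3)
E
```

```text
time: 43.88
position: [0.6294, 0.1305, 0.1229]
tool_rot: [0.019, 0.708, -0.02, 0.706]
ft_force: [0.3, 0.0, -0.6]
grip_width: 0.0451
t43.88 pos [0.6294 0.1305 0.1229] shift [12.8  3.   2.3] turn [-0.17 -0.16  0.13] grip 45.1 F [ 0.3  0.  -0.6]
```

```bash

python3 -m inch '[[40,[4,2.8,2.2],[-0.2,-0.2,0.1]],[40,[4,0,0],[0,0,0]],[40,[2,0,0],[0,0,0]],[40,[0,0,0],[0,0,0]]]'
python3 - <<'E'
from h import *
need(.6318,.1334,.11,-3)
E
```

```text
time: 44.38
position: [0.6323, 0.1335, 0.1126]
tool_rot: [0.018, 0.706, -0.018, 0.708]
ft_force: [0.6, -0.1, -1.3]
grip_width: 0.0456
t44.38 pos [0.6323 0.1335 0.1126] shift [ 2.6 -0.1 -0.5] turn [0.06 0.12 0.02] grip 45.6 F [ 0.6 -0.1 -1.3]
```

```bash

python3 -m inch '[[40,[1.3,0,-0.5],[0,0.1,0]],[40,[0.5,0,0],[0,0,0]],[40,[0,0,0],[0,0,0]]]'
python3 -m inch '[[40,[0.7,0,0],[0,0,0]],[40,[0,0,0],[0,0,0]]]'
python3 -m inch '[[40,[0.7,0,0],[0,0,0]],[40,[0,0,0],[0,0,0]]]'
```

```text
time: 44.75
position: [0.6319, 0.1335, 0.111]
tool_rot: [0.018, 0.707, -0.018, 0.707]
ft_force: [-0.2, 0.6, -0.2]
grip_width: 0.0454
time: 45.0
position: [0.632, 0.1335, 0.1103]
tool_rot: [0.018, 0.707, -0.018, 0.707]
ft_force: [-0.8, 0.1, -0.7]
grip_width: 0.0454
time: 45.25
position: [0.6322, 0.1335, 0.1101]
tool_rot: [0.018, 0.706, -0.018, 0.707]
ft_force: [-1.0, 1.0, -1.5]
grip_width: 0.0456
```

Contact: the last step moved only 0.2 mm. Release, retreat and look.

```bash

python3 -m inch '[[40,[0.5,0,0],[0,0,0]],[70,[0,0,0],[0,0,0]],[70,[0,0,0],[0,0,0]],[70,[0,0,0],[0,0,0]],[70,[-15,0,0],[0,0,0]],[70,[-40,0,0],[0,0,0]],[70,[-40,0,0],[0,0,0]],[70,[0,0,-30],[0,0,0]],[70,[0,0,-45],[0,0,0]],[70,[0,0,-45],[0,0,0]],[70,[0,0,-45],[0,0,0]],[70,[0,0,0],[0,0,0]]]'
python3 - <<'E'
from h import *
im=snap('top','t10.png');snap('side','s10.png')
print(get_obs()['time'],spoonc(im,(285,158,25,50),smin=60))
C=[(.630,.1345,.005,.046),(.630,.1345,.055,.033),(.630,.1345,.097,.028),(.630,.1345,.133,.023)]
a=overlay('t10.png','top',(190,118,65,75),5.2,C,'')
b=overlay('s10.png','side',(205,165,130,110),3.545,C+[(.6175,-.103,.005,.046),(.6175,-.103,.075,.032)],'')
cv2.imwrite('pics/o10.png',np.hstack([a,cv2.resize(b,(460,390))[:a.shape[0]]]))
for n in ('bottle','pot','jar'):
  for c in ('top','side'): 
    d=imaging.tip_of(c,n); print(n,c,ray(c,d[0]['pixel'],0)[:2].round(4) if d else None)
E
```

```text
time: 46.75
position: [0.4656, 0.1422, 0.2141]
tool_rot: [0.019, 0.702, -0.018, 0.712]
ft_force: [1.2, -0.5, 0.4]
grip_width: 0.0699
46.85 (array([0.6256, 0.0171]), np.float64(-3.1), np.float64(0.1476))
bottle top [ 0.7509 -0.0987]
bottle side [ 0.7605 -0.1026]
pot top [0.7496 0.1232]
pot side [0.7628 0.1204]
jar top [0.664  0.3562]
jar side [0.6644 0.3639]
```

View pics/o10.png

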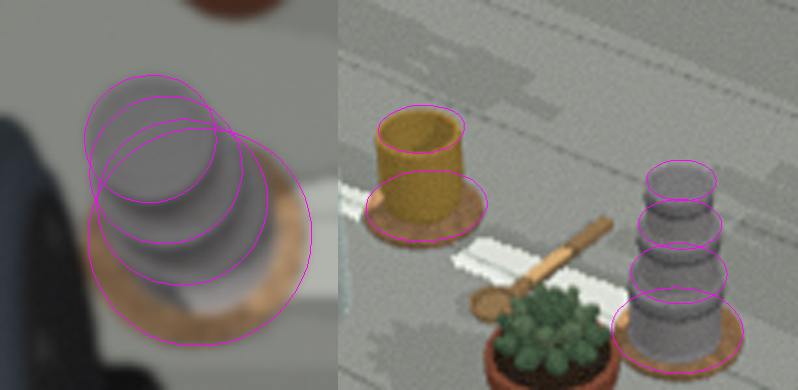

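View pics/t10.png

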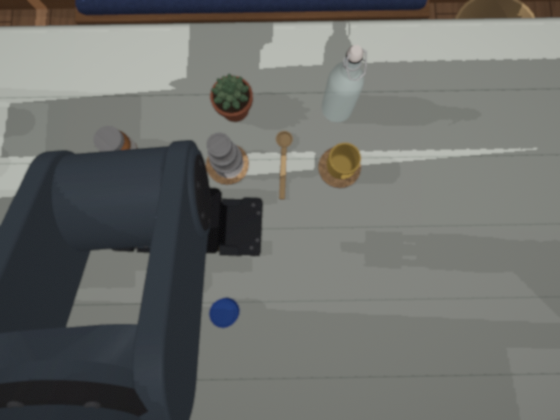

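The tower at (228,155) is neat and centred, with every outline fitting to 1–2 mm. The cup stands centred on its mat at (343,163), the spoon lies between the mats at (284,165), and the bottle, pot and jar haven't moved. The arm is clear, so I'm handing in.

```bash
python3 -c "
from h import *
robot.hand_in()"
```

```text
the job is handed in; nothing more can be done
```

The tea corner is set out as asked, in the order asked, and handed in at about 47 s of the 131 s allowed. Handing in gives no verdict, so what follows rests on my own last checks.

- **Spoon:** it lies flat with its bowl towards the bottle and flowerpot. Its middle is within about 2 mm of midway between the mats, and it is square to the line joining them (−3.1° measured against −3.0° wanted).
- **Cup:** it stands upright on the mat with the bottle behind it. I first set it down about 3 mm off centre, so I gripped it again and moved it before starting on the tins. In the top view taken straight after, its rim and the mat both matched their expected outlines to about 1 mm.
- **Tins:** the large, medium and small grey tins are stacked on the mat with the flowerpot behind it. They are concentric to about 1 mm, and the tower is within about 2 mm of the mat's centre.
- **Bottle, flowerpot and honey jar:** the gripper was kept clear of all three. The top camera puts each within 4 mm of where it was at the start.

**Disagreements:** the side camera read positions along x several millimetres further out than the top camera for some things. In its last reading the bottle and flowerpot came out 9–10 mm further out than at the start. The top view shows them in place, so I took this as measurement error, not movement.

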